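Load the mirror tray into the transfer carrier and hold the carrier up, level

ROBOT

A 6-joint arm with a two-finger parallel gripper is mounted at the origin on the work surface. World frame = base frame: x ahead of the robot, y to its left, z up, the work surface at z = 0. Lengths are in m, angles in rad, forces in N, time in s.
With the tool pointing down it reaches from about 0.325 to 0.925 m from the base axis. Payload 3.1 kg.
Tool frame: the origin (TCP) lies midway between the tips of the shut fingers; the grasp point (between the pads) lies 19 mm behind it; z points along the fingers, y is the line along which they close (so a half turn about z gives the same grasp; the last joint's range is limited). The gripper opens to 85 mm and grips with 20 to 120 N. Pads are 22 mm wide; open, the fingers measure 114 mm over their backs; the gripper's body (76 mm by 85 mm) begins 54 mm behind the grasp point. The pads swing forward as they close: fully open they stand 13 mm farther back than shut.
Start: joints at [-1.326, 0.217, 1.613, -0, 1.311, -0.112], TCP at [0.218, -0.586, 0.231] pointing down, gripper open.
Joint ranges: [-2.75, 2.75], [-0.78, 2.1], [0.31, 2.55], [-1.13, 4.27], [0.13, 2.63], [-2.58, 2.58]. Speed limits (rad/s): [2.79, 2.79, 3.14, 3.14, 3.14, 3.14].

INTERFACE

Orientations are given as a unit quaternion [w, x, y, z].
In Python, from bench import sense, get_image, camera_params, finish_job, search_frame, silhouettes gives the robot as it stands. The module is installed in compiled form; this text tells all that it offers.
- The arm moves only by the tool arm_command, never from a script. Its argument "motion" is a list of rows, each a list of 2 entries, a list of its own where there are three numbers: the shift along the tool's x, y, z in cm, then the turn about the tool's z in rad. A call has 1 to 10 rows; each row shifts and turns the commanded pose from where the row before left it, along the tool's axes as they then stand; what a row does not reach is not made up. A row lasts 1/8 s, in which the tool goes at most 62.5 mm and 10.7 degrees, less where a joint would pass 70% of its speed; a pose out of reach is approached as far as the arm can. A call is refused whole if a number of a shift passes 6.25 or a number of a turn 0.188, either way. A call with a gripper value outside its range is refused whole. "hand" is the gripper command: -1 is shut, 1 is fully open, values between are in proportion, set as the call begins (left out, the last holds). The fingers move at their own pace and stop on an object; "grip_force" is the grip in N (left out, the last holds). Time passes only in rows, so rows that do not move let the fingers close. It gives the time, the measured TCP pose, the force, the opening and the grip force at its end, in the units of the state.
- sense(): the state, without advancing time (a new reading comes with each control period).
- get_image(name): name is "side" or "top" or "wrist"; returns the picture (480x640x3 uint8, red, green, blue); there is no depth.
- camera_params(name): a dict with "fx", "fy", "cx", "cy" (pixels), "position" and "attitude" of the camera in the world; the wrist camera has in their place "hand_eye" (4x4, takes a point from camera to tool coordinates, whose origin is the TCP and whose axes are the flange's). Camera axes: x right, y up, looking along -z (the intrinsics and any distortion apply to the point x, -y, -z); pixel columns grow to the right and rows downward; lengths in m; the calibration is good to about 2 mm. The wrist camera is an equidistant fisheye: a pixel r from the principal point sees the ray r / f radians off the axis. A picture is of the moment at which its call begins: read the wrist's pose just before it. camera_params takes no time and is no camera call.
- finish_job(): hands the job in; it is judged then, once.
Trained networks look in the newest picture that a camera, given by its name, has taken for a name from the list of things; names that differ only in an ending like _2 or _b are one class to them, and where a whole thing is asked for, a point or a joint stands for the part that bears it (a point fixed in the world has none). Each returns a list of dicts, best first, with "score" (0 to 1); they miss things now and then, are a little off and sometimes report something else, mostly with a low value. They report only what shows in the picture. A call takes as long as a camera call. They do not tell look-alikes from the thing itself.
- search_frame(camera, query): "xy" ([column, row] in pixels, amid what is visible of it).
- silhouettes(camera, query): "region" (480x640 bool, what is visible of it) and "xy" ([column, row] in pixels, amid what is visible of it).
The state is a dict: "time": time; "q": joint angles; "qd": joint speeds; "effort": joint torques, N m; "eef_pos": TCP position; "orientation": TCP orientation; "contact_force": force on the tool from outside, world axes, zero at the start; "moment": the same for the moment, N m; "gripper_width": opening from 0.0 (shut) to 1.0 (fully open); "finger_force": force on a finger pad.
Only numpy, scipy, OpenCV 4.12 (cv2) and the standard library are available. Lean on these libraries where they do the work, as an engineer would, in place of code of your own. Each camera call takes 0.05 s, during which the arm holds its last target. There are 200 camera calls.

TASK

Push the white tray with its two mounted mirrors, by its blue fin, into the open mouth of the orange carrier, sliding it along the side slots until it is fully home against the rear wall, while the carrier still stands on the bench. Then lift the carrier by the middle of its black top handle to about 10 cm above the bench, and finish still holding it there, level and steady, tray and mirrors in place. Leave the screwdriver, lens tube, steel pedestal and power meter alone.

Things in the scene. Friction and masses are not known exactly. Their poses are not given: they have to be found in the camera images.
- carrier: Orange open-topped, floorless carrier on the bench, 131 long (x), 131 mm wide (y), loose, 0.4 kg: slides if pushed with a few N. Origin: centre, at bench level. Its +x is the way the tray slides in; z up. Home: the tray's origin at this origin, x axes parallel. Side walls 40 mm high, inner faces 107 mm apart. At x=0 two uprights and the handle bar arch over it, 122 mm high.
- carrier_mouth (a point): Middle of the open mouth, carrier x=-62.5, z=17.5 mm, between the side slots that take the tray's flanges: each a ledge below (top z=11, reaching in to y=+-41.5) and a lip above (underside z=26, in to y=+-45.5). Aluminium flared guides stand out 22 mm before the mouth, widening it to about 120 mm, and guide a tray a few mm off centre. Axes as the carrier's.
- carrier_stop (a point): Middle of the rear wall's inner face, carrier x=+62.5, z=17.5 mm: the tray's front end meets it when home. The tray slides on the bench between the ledges; when the carrier is lifted, the ledges rise 4 mm and then carry the tray by its flanges. Axes as the carrier's.
- carrier_handle (a point): Centre of the black handle bar across the top of the carrier, 114 mm above its foot. Bar 12 mm thick (carrier x), 16 mm high, 119 mm long (carrier y); axes as the carrier's. The loaded carrier (about 0.76 kg) balances nearly under it.
- tray: White tray on the bench: block 125 long (x), 74 wide (y), 20 mm high, with a 13 mm flange along each long side (100 mm over both, z 15 to 20). Origin: centre of the block's underside. Its +x end goes first. At the -x end an arm 30 mm wide (z 12 to 20) reaches to x=-112.5 and bears the blue fin. 0.2 kg, loaded 0.36; may be dragged on the bench by the fin.
- tray_front (a point): Middle of the tray's leading end face, tray x=+62.5, z=17.5 mm; axes as the tray's.
- tray_fin (a point): Point to grip in the blue upright pull fin: tray x=-97, y=0, 45 mm above the bench. Fin 30 mm long (tray x), 10 mm thick (tray y), from z=20 to 62. When the tray is home this point is 34.5 mm outside the carrier's mouth. Axes as the tray's.
- mirror_a: Mounted mirror with a red ring, loose in the tray's pocket nearer the fin (tray x=-29): foot 40 x 40 x 10 mm, black plate to 44 mm above its foot, 80 g. Origin: centre of its underside, 10 mm above the tray's underside; pocket 10 mm deep, about 1 mm of play each side.
- mirror_b: Mounted mirror with an aluminium ring, in the other pocket (tray x=+29); otherwise as mirror_a.
- screwdriver: Red-handled screwdriver lying on the bench to the robot's left, beyond the carrier's rear wall, pointing away from the robot; leave alone.
- lens_tube: Black upright lens tube, 48 mm across, 62 mm high, on the far side of the bench; origin at its foot; leave alone.
- pedestal: Steel pedestal post, 44 mm foot, 25 mm shaft, 70 mm high, on the far side; origin at its foot; leave alone.
- meter: Blue power meter with cyan display, 60 x 100 x 92 mm, on the far side; origin at its foot; leave alone.
There are look-alikes about, which are no part of the job. Of the things that look like the tray, take the one that is farthest to the robot's right at the start.

How it is judged:
By the outcome, as a careful person would: the job done as asked, in the order asked, and still so for the second after the job is handed in, while the arm keeps its last pose, push and grip.
It also fails if it takes over 61 s, if anything falls off the work surface, if the arm or the gripper's body presses on something with over 40 N, if the wrist force passes 120 N, or if a joint passes its speed limit or range.

## Working session

There is one attempt and no reset: what is moved stays moved. The work goes in short steps, Python scripts to look and compute and a tool call to move; the robot and the scene stay as the last step left them, time stands still between calls to the robot, and variables do not carry over. Pictures are saved under pics/ and viewed, at most 10 in all, crops included, and the job is handed in when it is done.

Besides the shell and the picture viewer there is one more tool, called after "Call:" as name(argument=value, ...), one argument or row to a line, values as JSON. arm_command: Moves the arm, as the interface text tells. Its arguments: {"type":"object","properties":{"motion":{"type":"array","items":{"type":"array"}},"hand":{"type":"number"},"grip_force":{"type":"number"}},"required":["motion"]}

```bash
mkdir -p pics; cat > h.py <<'E'
import numpy as np, cv2
from bench import *
from scipy.spatial.transform import Rotation as R
def rot(a):
    a=np.array(a,float)
    return a if a.shape==(3,3) else R.from_quat(a[[1,2,3,0]]).as_matrix()
def ray(name,px):
    p=camera_params(name); u,v=px
    d=np.array([(u-p['cx'])/p['fx'],(v-p['cy'])/p['fy']])
    if name=='wrist':
        s=sense(); T=np.array(p['hand_eye']); r=np.hypot(*d); k=np.sin(r)/r if r>1e-9 else 1
        c=np.array([d[0]*k,-d[1]*k,-np.cos(r)]); Rt=rot(s['orientation'])
        return np.array(s['eef_pos'])+Rt@T[:3,3], Rt@T[:3,:3]@c
    c=np.array([d[0],-d[1],-1.]); return np.array(p['position']),rot(p['attitude'])@c
def at_z(name,px,z):
    o,d=ray(name,px); return o+d*(z-o[2])/d[2]
def proj(name,P):
    p=camera_params(name); P=np.array(P,float)
    if name=='wrist':
        s=sense(); T=np.array(p['hand_eye']); q=T[:3,:3].T@(rot(s['orientation']).T@(P-s['eef_pos'])-T[:3,3])
        x,y,z=q[0],-q[1],-q[2]; r=np.hypot(x,y); th=np.arctan2(r,z); return np.array([p['cx']+p['fx']*th*x/r,p['cy']+p['fy']*th*y/r])
    q=rot(p['attitude']).T@(P-p['position']); return np.array([p['cx']-p['fx']*q[0]/q[2],p['cy']+p['fy']*q[1]/q[2]])
def save(name,f):
    im=get_image(name); cv2.imwrite('pics/'+f,im[:,:,::-1]); return im
E
python3 - <<'E'
from h import *
s=sense(); print(s)
for n in ('top','side','wrist'):
    p=camera_params(n); print(n,p)
    save(n,n+'0.png')
    for q in ('tray_fin','carrier_handle','tray','carrier','mirror_a','tray_front','carrier_mouth','carrier_stop'):
        for r in search_frame(n,q)[:4]: print(q,np.round(r['xy']),round(r['score'],2))
E
```

```text
{'time': 0.0, 'q': array([-1.32619764e+00,  2.17806152e-01,  1.61493721e+00, -2.01513059e-06,
        1.31130124e+00, -1.12193635e-01]), 'qd': array([-1.93434819e-03, -7.69995667e-05, -1.71591898e-04, -1.90382701e-04,
       -1.14253892e-03, -1.76039987e-03]), 'effort': array([ 9.25879103e-04, -3.96841300e+01, -3.03851366e+01,  8.95496396e-05,
        9.54860559e-03, -5.04765254e-06]), 'eef_pos': array([ 0.21811766, -0.58482744,  0.22993442]), 'orientation': array([-1.22322410e-03,  9.84128776e-01,  1.77451541e-01, -8.20746928e-05]), 'contact_force': array([0.23035884, 0.20551128, 0.60651218]), 'moment': array([-0.01091559,  0.01512005, -0.00371846]), 'finger_force': 0.0, 'gripper_width': 1.0015002480473503}
top {'fx': 474.277307516159, 'fy': 474.277307516159, 'cx': 329.8651291077409, 'cy': 239.75989863633194, 'position': array([0.35987201, 0.02657679, 1.16231889]), 'attitude': array([ 0.70652886,  0.05987173, -0.06948948, -0.70171473])}
tray_fin [259. 330.] 0.87
tray_fin [364. 330.] 0.72
tray_fin [404. 232.] 0.56
carrier_handle [247. 242.] 0.97
tray [408. 236.] 0.93
tray [258. 327.]
[... 822 characters left out ...]
 [346. 332.] 0.65
tray_front [216. 347.] 0.92
tray_front [367. 352.] 0.68
tray_front [325. 162.] 0.67
tray_front [194. 251.] 0.56
carrier_mouth [278. 205.] 0.56
carrier_stop [280. 204.] 0.72
wrist {'fx': 371.64829954431775, 'fy': 371.64829954431775, 'cx': 317.82608050381185, 'cy': 238.27071171805207, 'hand_eye': array([[ 9.58457111e-04,  9.58293855e-01,  2.85783079e-01,
         7.24061281e-02],
       [ 9.99998867e-01, -5.86706956e-04, -1.38643042e-03,
         5.07058749e-04],
       [-1.16093683e-03,  2.85784084e-01, -9.58293332e-01,
        -1.42086047e-01],
       [ 0.00000000e+00,  0.00000000e+00,  0.00000000e+00,
         1.00000000e+00]])}
tray [ 6. 25.] 0.9
tray_front [ 6. 23.] 0.77
```

View pics/top0.png

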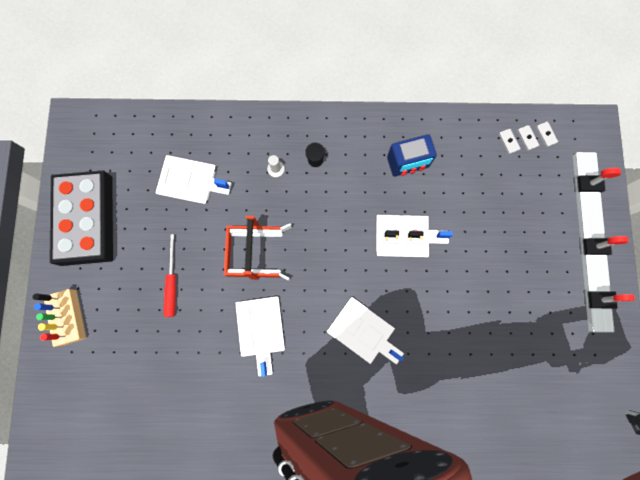

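View pics/side0.png

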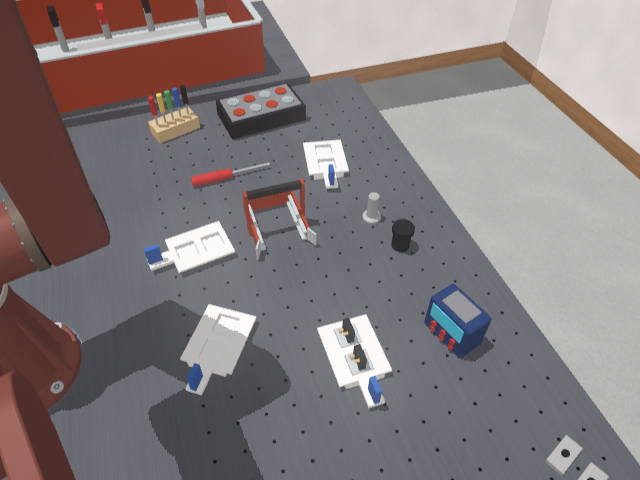

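Top view candidates for the tray: (186,182), (258,327), (365,331) and (404,235). The last is farthest right (world −y) and the only one with mirrors, so it fits. I'll confirm it in a crop and measure.

```bash
python3 - <<'E'
from h import *
im=cv2.imread('pics/top0.png')
c=cv2.resize(im[195:290,210:470],None,fx=3,fy=3,interpolation=cv2.INTER_CUBIC); cv2.imwrite('pics/crop1.png',c)
hsv=cv2.cvtColor(im,cv2.COLOR_BGR2HSV)
roi=np.zeros(im.shape[:2],np.uint8); roi[205:270,365:465]=255
w=((hsv[...,1]<50)&(hsv[...,2]>170)).astype(np.uint8)*255&roi
w2=cv2.morphologyEx(w,cv2.MORPH_CLOSE,np.ones((15,15))); w2=cv2.morphologyEx(w2,cv2.MORPH_OPEN,np.ones((21,21)))
cs=max(cv2.findContours(w2,0,2)[0],key=cv2.contourArea)
pts=np.array([at_z('top',p[0],0.02)[:2] for p in cs],np.float32)
r=cv2.minAreaRect(pts*1000); print('tray rect',r, cv2.boxPoints(r))
b=((hsv[...,0]>100)&(hsv[...,0]<130)&(hsv[...,1]>120)).astype(np.uint8)*255&roi
yx=np.argwhere(b>0); print('fin px',yx.mean(0)[::-1],yx.min(0),yx.max(0),len(yx))
roi2=np.zeros_like(roi); roi2[205:290,215:300]=255
o=(((hsv[...,0]<12)|(hsv[...,0]>172))&(hsv[...,1]>150)&(hsv[...,2]>90)).astype(np.uint8)*255&roi2
cs=np.vstack(cv2.findContours(o,0,2)[0]); print('orange bb',cv2.boundingRect(cs))
for cam,q in (('top','carrier_handle'),('side','carrier_handle'),('top','tray_fin'),('side','tray_fin')):
    for z in ((.114,) if 'h' in q[:9] and 'carrier' in q else (.045,)):
        for d in search_frame(cam,q)[:4]: print(cam,q,np.round(d['xy'],1),round(d['score'],2),at_z(cam,d['xy'],z).round(4))
E
```

```text
tray rect ((584.1323852539062, -166.41073608398438), (102.77741241455078, 130.95855712890625), 0.4390029311180115) [[ 532.24347 -101.32712]
 [ 533.2469  -232.28183]
 [ 636.0213  -231.49435]
 [ 635.0179  -100.53964]]
fin px [444.65306122 234.01020408] [231 437] [237 452] 98
orange bb (224, 216, 56, 63)
top carrier_handle [246.6 241.9] 0.97 [0.5478 0.1994 0.114 ]
side carrier_handle [276.7 206.5] 0.85 [0.5336 0.1465 0.114 ]
top tray_fin [258.7 330.4] 0.87 [0.3527 0.1751 0.045 ]
top tray_fin [364.4 329.6] 0.72 [ 0.3559 -0.0693  0.045 ]
top tray_fin [404.3 232.4] 0.56 [ 0.5864 -0.1673  0.045 ]
side tray_fin [191.2 251.4] 0.94 [0.3441 0.1443 0.045 ]
side tray_fin [368.2 355.8] 0.82 [ 0.5979 -0.2001  0.045 ]
side tray_fin [214.  343.8] 0.65 [ 0.3442 -0.0879  0.045 ]
side tray_fin [328.8 160.1] 0.59 [0.7174 0.3309 0.045 ]
```

View pics/crop1.png

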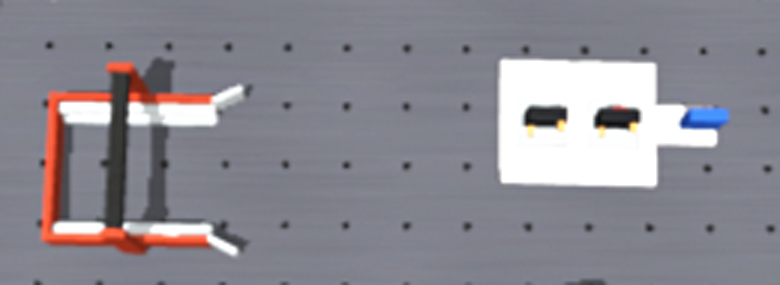

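The crop shows the tray with both mirrors, red ring nearer the blue fin at px ~(445,234), and the carrier mouth facing it at px ~(280,243). Next I'll fit both poses from corners and compare with the given sizes.

```bash
python3 - <<'E'
from h import *
off=lambda p:(np.array(p)+.5)/3-.5+np.array([210,195])
C={k:at_z('top',off(p),.04)*1000 for k,p in dict(ru=(49,93),rl=(42,242),mu=(213,94),ml=(210,247)).items()}
for k in C: print(k,C[k].round(1))
print('len',[np.linalg.norm(C[a]-C[b]).round(1) for a,b in (('ru','mu'),('rl','ml'),('ru','rl'),('mu','ml'))],'centre',sum(C.values())/4)
H=[at_z('top',off(p),.122)*1000 for p in ((121,73),(116,230))]; print('handle',H)
T={k:at_z('top',off(p),.02)*1000 for k,p in dict(fu=(499,59),fl=(499,185),bu=(657,63),bl=(656,187)).items()}
for k in T: print(k,T[k].round(1))
print([np.linalg.norm(T[a]-T[b]).round(1) for a,b in (('fu','bu'),('fl','bl'),('fu','fl'),('bu','bl'))],'centre',sum(T.values())/4)
# fin top quad
for p in ((687,108),(728,110),(680,127)): print('fin',at_z('top',off(p),.062)*1000)
print('arm end',at_z('top',off((717,130)),.02)*1000)
for n,P in (('side',(.5845,-.2625,.045)),('top',(.5845,-.2625,.045))): print(n,proj(n,P))
E
```

```text
ru [600.4 262.6  40. ]
rl [480.2 262.7  40. ]
mu [600.7 130.9  40. ]
ml [477.2 130.2  40. ]
len [np.float64(131.7), np.float64(132.5), np.float64(120.2), np.float64(123.5)] centre [539.63673773 196.60917758  40.        ]
handle [array([598.59140301, 192.37843588, 122.        ]), array([480.62585075, 191.77112402, 122.        ])]
fu [ 636.6 -102.4   20. ]
fl [ 531.4 -101.1   20. ]
bu [ 634.4 -233.2   20. ]
bl [ 530.8 -229.    20. ]
[np.float64(130.8), np.float64(127.9), np.float64(105.2), np.float64(103.7)] centre [ 583.28392854 -166.43512285   20.        ]
fin [ 587.88419421 -246.29206106   62.        ]
fin [ 586.54182457 -278.82048109   62.        ]
fin [ 572.51292601 -240.18598587   62.        ]
arm end [ 578.37492498 -280.72452775   20.        ]
side [375.284512   389.20445655]
top [443.73047293 233.51532041]
```

Call:
arm_command(
  motion=[
    [[0,0,0],-0.152],
    [[0,0,0],-0.152],
    [[0,0,0],-0.152],
    [[0,0,0],-0.152],
    [[0,0,0],-0.152],
    [[0,0,0],-0.152],
    [[0,0,0],-0.152],
    [[0,0,0],-0.152],
  ],
  hand=1,
)

```text
time: 2.55
eef_pos: [0.2183, -0.5856, 0.2313]
orientation: [0.0, 0.705, 0.71, 0.0]
contact_force: [-0.1, -0.4, 0.5]
gripper_width: 1.0
finger_force: 0.0
```

Call:
arm_command(
  motion=[
    [[3.2,3.6,0],0],
    [[3.2,3.6,0],0],
    [[3.2,3.6,0],0],
    [[3.2,3.6,0],0],
    [[3.2,3.6,0],0],
    [[3.2,3.6,0],0],
    [[3.2,3.6,0],0],
    [[3.2,3.6,0],0],
    [[3.2,3.6,0],0],
    [[3.2,3.6,0],0],
  ],
)

```text
time: 3.8
eef_pos: [0.5788, -0.2638, 0.2314]
orientation: [0.0, 0.706, 0.708, -0.0]
contact_force: [-0.0, -0.6, 0.2]
gripper_width: 0.998
finger_force: 0.0
```

```bash
cat > w.py <<'E'
from h import *
import sys
s=sense(); Rt=rot(s['orientation']); print(s['time'],s['eef_pos'].round(4),'yaw',np.degrees(np.arctan2(Rt[1,0],Rt[0,0])).round(2),Rt[:,2].round(3),s['contact_force'].round(1))
E
python3 - <<'E'
from w import *
save('wrist','wrist1.png')
for q in ('tray_fin','tray_front','mirror_a'):
    for d in search_frame('wrist',q)[:3]: print(q,d['xy'],d['score'],at_z('wrist',d['xy'],.045 if q=='tray_fin' else .0175).round(4))
E
```

```text
3.8 [ 0.5788 -0.2638  0.2314] yaw 90.12 [ 0. -0. -1.] [-0.  -0.6  0.2]
tray_fin [321.7, 114.7] 0.89 [ 0.5837 -0.1752  0.045 ]
tray_fin [97.8, 47.2] 0.57 [ 0.3638 -0.0933  0.045 ]
tray_front [322.9, 112.6] 0.71 [ 0.5832 -0.1741  0.0175]
tray_front [96.3, 46.6] 0.66 [ 0.3417 -0.0859  0.0175]
mirror_a [324.7, 133.7] 0.95 [ 0.584  -0.1955  0.0175]
mirror_a [323.2, 73.2] 0.75 [ 0.5822 -0.1372  0.0175]
```

View pics/wrist1.png

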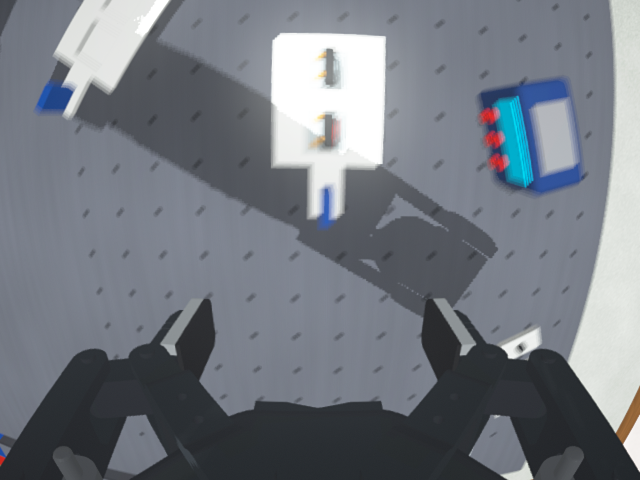

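The wrist picture shows the tray centred at col ~328, fin at (325,190–228), arm end at (308–342,218), and the fingers symmetric about col 318.

```bash
python3 - <<'E'
from h import *
im=cv2.imread('pics/wrist1.png'); hsv=cv2.cvtColor(im,cv2.COLOR_BGR2HSV)
b=((hsv[...,0]>100)&(hsv[...,0]<130)&(hsv[...,1]>100)); b[:, :290]=0; b[:,360:]=0
for r in range(182,232,4):
    c=np.where(b[r])[0]
    if len(c): print(r,c.min(),c.max(), [at_z('wrist',(x,r),.062)[:2].round(4) for x in (c.min()-.5,c.max()+.5)])
for n,p,z in (('arm',(308,217),.02),('arm',(343,217),.02),('bl',(272,164),.02),('br',(382,166),.02),('fl',(274,36),.02),('fr',(385,38),.02)): print(n,at_z('wrist',p,z).round(4))
E
```

```text
190 325 327 [array([ 0.5834, -0.2427]), array([ 0.5859, -0.2427])]
194 324 328 [array([ 0.5826, -0.2462]), array([ 0.5868, -0.2461])]
198 324 328 [array([ 0.5826, -0.2496]), array([ 0.5869, -0.2496])]
202 324 328 [array([ 0.5826, -0.2531]), array([ 0.5869, -0.253 ])]
206 324 328 [array([ 0.5827, -0.2566]), array([ 0.5869, -0.2565])]
210 324 328 [array([ 0.5827, -0.2601]), array([ 0.587, -0.26 ])]
214 322 328 [array([ 0.581 , -0.2636]), array([ 0.587 , -0.2636])]
218 319 328 [array([ 0.5785, -0.2671]), array([ 0.5871, -0.2671])]
222 319 333 [array([ 0.5785, -0.2707]), array([ 0.5914, -0.2706])]
226 319 329 [array([ 0.5785, -0.2743]), array([ 0.588 , -0.2742])]
arm [ 0.5683 -0.2763  0.02  ]
arm [ 0.6025 -0.2761  0.02  ]
bl [ 0.534  -0.2243  0.02  ]
br [ 0.6391 -0.2253  0.02  ]
fl [ 0.5359 -0.1     0.02  ]
fr [ 0.6404 -0.1004  0.02  ]
```

Call:
arm_command(
  motion=[
    [[0.25,0.55,3.3],0],
    [[0,0,5],0],
    [[0,0,5],0],
    [[0,0,4],0],
    [[0,0,2],0],
    [[0,0,1],0],
    [[0,0,0],0],
  ],
)

```text
time: 4.88
eef_pos: [0.5835, -0.2631, 0.0289]
orientation: [0.0, 0.707, 0.708, 0.0]
contact_force: [0.4, -0.3, -0.1]
gripper_width: 0.999
finger_force: 0.0
```

Call:
arm_command(
  motion=[
    [[0,0,0],0],
    [[0,0,0],0],
    [[0,0,0],0],
    [[0,0,0],0],
    [[0,0,0],0],
    [[0,0,0],0],
    [[0,0,0],0],
    [[0,0,0],0],
  ],
  hand=-1,
  grip_force=45,
)

```text
time: 5.88
eef_pos: [0.5835, -0.2625, 0.0287]
orientation: [0.0, 0.706, 0.708, 0.0]
contact_force: [1.2, 0.3, 2.8]
gripper_width: 0.109
finger_force: 45.3
```

Call:
arm_command(
  motion=[
    [[0.5,-0.2,0],0],
    [[1,-0.5,0],0],
    [[1.5,-0.6,0],0],
    [[2,-0.7,0],0],
    [[2,-0.7,0],0],
    [[2,-0.7,0],0],
    [[2,-0.6,0],0],
    [[2,-0.3,0],0],
    [[1.5,-0.1,0],0],
    [[0.5,0,0],0],
  ],
)

```text
time: 7.12
eef_pos: [0.5385, -0.1113, 0.0287]
orientation: [0.0, 0.706, 0.709, -0.0]
contact_force: [0.5, -4.5, 5.4]
gripper_width: 0.109
finger_force: 45.7
```

```bash
python3 - <<'E'
from w import *
im=save('top','top1.png')[:,:,::-1]
cv2.imwrite('pics/crop2.png',cv2.resize(im[195:290,210:410],None,fx=4,fy=4,interpolation=cv2.INTER_CUBIC))
E
```

```text
7.125 [ 0.5385 -0.1113  0.0287] yaw 90.23 [-0.    -0.001 -1.   ] [ 0.5 -4.5  5.4]
```

View pics/crop2.png

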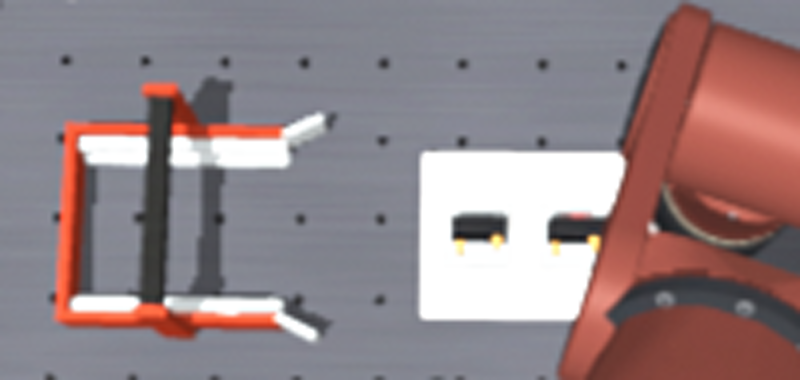

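The crop shows the tray front edge at col 420, rows 150–320, and the carrier walls at rows ~124 and ~327, nearly aligned.

```bash
python3 - <<'E'
from h import *
off=lambda p:(np.array(p)+.5)/4-.5+np.array([210,195])
for n,p,z in (('tray fu',(420,150),.02),('fl',(420,320),.02),('bu',(622,152),.02),('bl',(583,320),.02),('wall u rear',(68,123),.04),('wall u mouth',(283,124),.04),('wall l rear',(57,324),.04),('wall l mouth',(281,328),.04),('flare u',(326,113),.035),('flare l',(314,339),.035)): print(n,at_z('top',off(p),z).round(4))
E
```

```text
tray fu [0.5904 0.0491 0.02  ]
fl [0.4856 0.0479 0.02  ]
bu [ 0.5901 -0.0751  0.02  ]
bl [ 0.4863 -0.0506  0.02  ]
wall u rear [0.6011 0.2611 0.04  ]
wall u mouth [0.6016 0.1316 0.04  ]
wall l rear [0.4795 0.2622 0.04  ]
wall l mouth [0.4781 0.1298 0.04  ]
flare u [0.6098 0.1062 0.035 ]
flare l [0.4722 0.1105 0.035 ]
```

Call:
arm_command(
  motion=[
    [[0.5,0.1,0],0],
    [[1.3,0.1,0],0],
    [[1.5,0,0],0],
    [[1.5,0,0],0],
    [[1.3,0,0],0],
    [[1.3,0,0],0],
    [[1.3,0,0],0],
    [[1.3,0,0],0],
    [[1,0,0],0],
    [[0.5,0,0],0],
  ],
)

```text
time: 8.43
eef_pos: [0.54, 0.0031, 0.0287]
orientation: [0.0, 0.706, 0.708, -0.001]
contact_force: [-0.1, -5.3, 6.5]
gripper_width: 0.106
finger_force: 45.9
```

Call:
arm_command(
  motion=[
    [[0.8,0,0],0],
    [[1,0,0],0],
    [[1,0,0],0],
    [[1,0,0],0],
    [[1,0,0],0],
    [[1,0,0],0],
    [[0.8,0,0],0],
    [[0.4,0,0],0],
    [[0.2,0,0],0],
    [[0,0,0],0],
  ],
)

```text
time: 9.68
eef_pos: [0.5397, 0.0749, 0.0287]
orientation: [-0.0, 0.706, 0.708, -0.001]
contact_force: [0.7, -4.1, 6.9]
gripper_width: 0.11
finger_force: 45.9
```

```bash
python3 - <<'E'
from w import *
im=save('top','top2.png')[:,:,::-1]
sd=save('side','side2.png')[:,:,::-1]
a=cv2.resize(im[200:290,210:345],None,fx=4,fy=4,interpolation=cv2.INTER_CUBIC)
b=cv2.resize(sd[160:310,210:345],(540,600))
c=np.zeros((600,800,3),np.uint8); c[:240,:360]=cv2.resize(a,(360,240)); c[:, 370:]=cv2.resize(b,(430,600)); cv2.imwrite('pics/crop3.png',c)
E
```

```text
9.675 [0.5397 0.0749 0.0287] yaw 90.17 [-0.001 -0.001 -1.   ] [ 0.7 -4.1  6.9]
```

View pics/crop3.png

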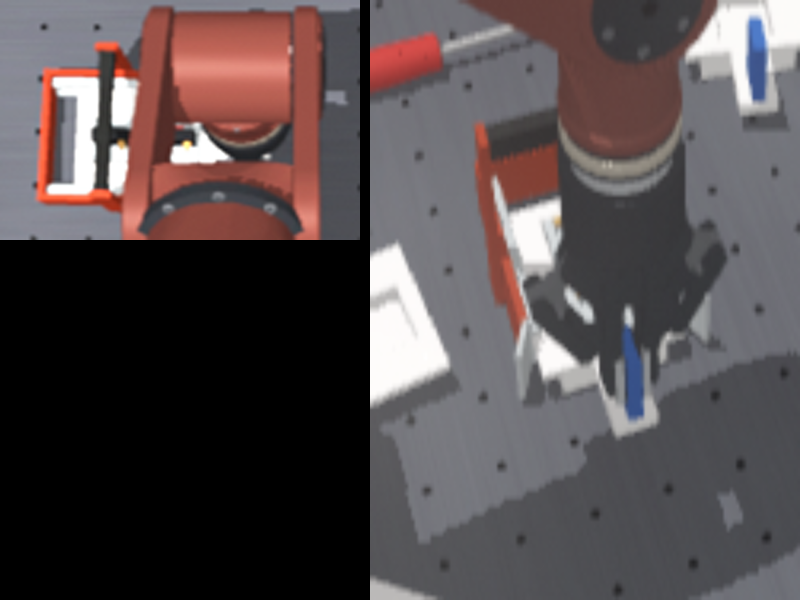

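The tray is well inside the slots, with a gap of about 24 mm to the rear wall at crop cols 55–77.

Call:
arm_command(
  motion=[
    [[0.4,0,0],0],
    [[0.6,0,0],0],
    [[0.5,0,0],0],
    [[0.3,0,0],0],
    [[0.2,0,0],0],
    [[0,0,0],0],
  ],
)

```text
time: 10.52
eef_pos: [0.5395, 0.0947, 0.0287]
orientation: [-0.0, 0.706, 0.708, -0.001]
contact_force: [-0.2, -4.7, 6.9]
gripper_width: 0.108
finger_force: 45.9
```

Call:
arm_command(
  motion=[
    [[0.1,0,0],0],
    [[0.1,0,0],0],
    [[0.1,0,0],0],
  ],
)

```text
time: 10.9
eef_pos: [0.5396, 0.0974, 0.0287]
orientation: [0.0, 0.706, 0.708, -0.001]
contact_force: [0.8, -5.5, 9.0]
gripper_width: 0.114
finger_force: 46.0
```

Call:
arm_command(
  motion=[
    [[0.1,0,0],0],
    [[0.1,0,0],0],
  ],
)

```text
time: 11.15
eef_pos: [0.5395, 0.0989, 0.0287]
orientation: [0.0, 0.706, 0.708, -0.001]
contact_force: [-0.0, -7.1, 8.2]
gripper_width: 0.108
finger_force: 46.0
```

Call:
arm_command(
  motion=[
    [[0.1,0,0],0],
    [[0.1,0,0],0],
  ],
)

```text
time: 11.4
eef_pos: [0.5395, 0.1008, 0.0287]
orientation: [0.0, 0.706, 0.708, -0.001]
contact_force: [-1.0, -7.8, 8.2]
gripper_width: 0.112
finger_force: 46.0
```

```bash
python3 - <<'E'
from w import *
im=save('top','top3.png')[:,:,::-1]
c=np.vstack([cv2.resize(cv2.imread('pics/top2.png')[210:285,215:285],None,fx=4,fy=4,interpolation=cv2.INTER_CUBIC),cv2.resize(im[210:285,215:285],None,fx=4,fy=4,interpolation=cv2.INTER_CUBIC)])
cv2.imwrite('pics/crop4.png',c)
for f in ('top0','top2','top3'):
    h=cv2.cvtColor(cv2.imread(f'pics/{f}.png'),cv2.COLOR_BGR2HSV)[225:265,215:250].astype(int)
    o=((h[...,0]<12)|(h[...,0]>172))&(h[...,1]>120)&(h[...,2]>80)
    print(f,[ (np.where(o[r])[0].min()+215,np.where(o[r])[0].max()+215) for r in (10,20,30)])
E
```

```text
11.4 [0.5395 0.1008 0.0287] yaw 90.19 [-0.001 -0.003 -1.   ] [-1.  -7.8  8.2]
top0 [(np.int64(226), np.int64(230)), (np.int64(225), np.int64(230)), (np.int64(225), np.int64(229))]
top2 [(np.int64(226), np.int64(230)), (np.int64(225), np.int64(230)), (np.int64(225), np.int64(229))]
top3 [(np.int64(225), np.int64(249)), (np.int64(224), np.int64(249)), (np.int64(224), np.int64(249))]
```

View pics/crop4.png

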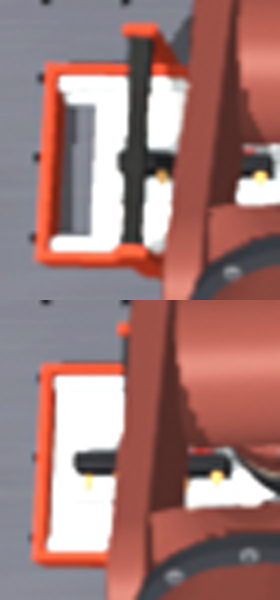

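Tray front is flush with the rear wall, the gap is gone, and the carrier was nudged ~1 px as the force rose to 8 N. The tray is home, so I'll open partly to keep clear of the flared guides, rise, move over the handle and turn.

Call:
arm_command(
  motion=[
    [[0,0,0],0],
    [[0,0,0],0],
    [[0,0,0],0],
    [[0,0,-1],0],
    [[0,0,-2],0],
    [[0,0,-4],0],
    [[0,0,-5],0],
    [[0,0,-5],0],
    [[0,0,-3],0],
    [[0,0,0],0],
  ],
  hand=-0.35,
)

```text
time: 12.7
eef_pos: [0.5428, 0.1018, 0.2327]
orientation: [0.003, 0.706, 0.708, 0.003]
contact_force: [-0.7, -0.6, -0.1]
gripper_width: 0.322
finger_force: 0.0
```

Call:
arm_command(
  motion=[
    [[2,0,0],-0.157],
    [[0,0,0],-0.157],
    [[0,0,0],-0.157],
    [[0,0,0],-0.157],
    [[0,0,0],-0.157],
    [[0,0,0],-0.157],
    [[0,0,0],-0.157],
    [[0,0,0],-0.157],
    [[0,0,0],-0.157],
    [[0,0,0],-0.157],
  ],
  hand=1,
)

```text
time: 13.95
eef_pos: [0.539, 0.1214, 0.2261]
orientation: [-0.002, -0.003, 1.0, -0.0]
contact_force: [-0.3, -0.3, -1.0]
gripper_width: 1.003
finger_force: 0.0
```

```bash
python3 - <<'E'
from w import *
save('wrist','wrist2.png'); t=save('top','top4.png')[:,:,::-1]
for cam in('wrist','top'):
  for q,z in (('carrier_handle',.114),('tray_fin',.045),('mirror_a',.03)):
    for d in search_frame(cam,q)[:2]: print(cam,q,np.round(d['xy'],1),round(d['score'],2),at_z(cam,d['xy'],z).round(4))
E
```

```text
13.95 [0.539  0.1214 0.2261] yaw -179.64 [-0.004 -0.    -1.   ] [-0.3 -0.3 -1. ]
wrist carrier_handle [417.8 234.4] 0.9 [0.5392 0.1936 0.114 ]
wrist tray_fin [367.2 229.3] 0.77 [0.5543 0.1653 0.045 ]
wrist tray_fin [143.5  39.1] 0.7 [ 0.3705 -0.0408  0.045 ]
wrist mirror_a [368.2 208.4] 0.92 [0.5384 0.1678 0.03  ]
wrist mirror_a [439.6 211.4] 0.61 [0.5405 0.2384 0.03  ]
top carrier_handle [247.  254.5] 0.77 [0.5192 0.1974 0.114 ]
top tray_fin [184.4 179. ] 0.9 [0.715  0.3682 0.045 ]
top tray_fin [257.3 257.9] 0.82 [0.5217 0.1839 0.045 ]
top mirror_a [264.  249.3] 0.6 [0.545  0.1706 0.03  ]
top mirror_a [238.8 251.7] 0.58 [0.5387 0.2311 0.03  ]
```

View pics/wrist2.png

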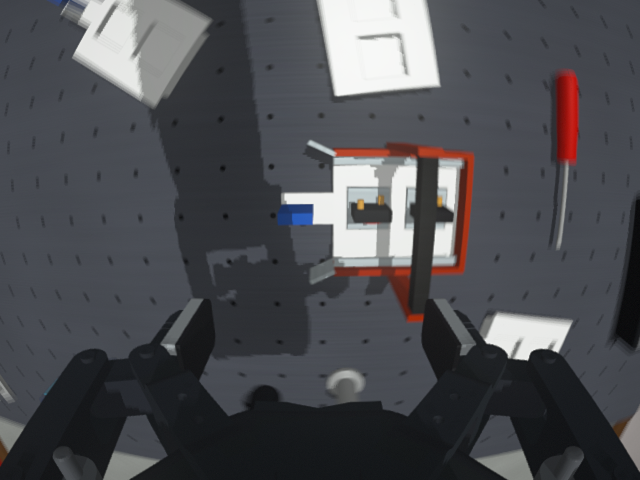

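The wrist picture shows the tray home in the carrier, front against the rear wall (col ~458), both mirrors in place, and the handle bar from (428,155) to (420,312).

```bash
python3 - <<'E'
from h import *
im=cv2.imread('pics/wrist2.png'); g=im.max(2).astype(int)
for r in (180,230,285):
    print(r,g[r,400:450].tolist())
for p in ((427,158),(421,310)): print(at_z('wrist',p,.122).round(4))
for p in ((473,153),(463,273)): print('rear wall',at_z('wrist',p,.04).round(4))
E
```

```text
180 [241, 241, 241, 240, 241, 240, 240, 240, 240, 240, 240, 240, 240, 241, 240, 213, 124, 52, 43, 44, 45, 47, 52, 55, 55, 55, 54, 54, 54, 52, 53, 53, 53, 53, 52, 51, 55, 105, 194, 236, 239, 239, 238, 238, 238, 238, 238, 238, 238, 239]
230 [238, 239, 238, 235, 230, 226, 224, 224, 223, 223, 224, 225, 211, 151, 61, 43, 45, 46, 47, 51, 56, 56, 55, 54, 54, 54, 54, 54, 53, 53, 54, 53, 52, 52, 93, 181, 232, 231, 229, 229, 229, 228, 227, 225, 228, 234, 237, 237, 237, 237]
285 [87, 88, 91, 95, 96, 99, 101, 104, 96, 71, 44, 35, 35, 35, 38, 45, 46, 47, 48, 47, 46, 47, 46, 47, 46, 46, 46, 46, 45, 54, 72, 83, 87, 86, 86, 86, 86, 87, 86, 86, 86, 86, 85, 85, 86, 86, 85, 85, 86, 86]
[0.4841 0.1952 0.122 ]
[0.5988 0.2002 0.122 ]
rear wall [0.4824 0.2655 0.04  ]
rear wall [0.602  0.2671 0.04  ]
```

```bash
python3 - <<'E'
from h import *
P=[at_z('wrist',p,.122) for p in ((429.2,180),(426.5,230),(422,285))]; print(np.round(P,4)); d=P[2]-P[0]; print(np.degrees(np.arctan2(d[1],d[0])), sense()['eef_pos'])
E
```

```text
[[0.4993 0.1976 0.122 ]
 [0.5351 0.1981 0.122 ]
 [0.5777 0.1986 0.122 ]]
0.7696495070218543 [0.54022946 0.121496   0.22798092]
```

Call:
arm_command(
  motion=[
    [[0,2,0],0],
    [[0,3,0],0],
    [[0,2,0],-0.007],
    [[0,0.65,0],0],
    [[0,0,0],0],
    [[0,0,3],0],
    [[0,0,4],0],
    [[0,0,4],0],
    [[0,0,2.3],0],
    [[0,0,0],0],
  ],
)

```text
time: 15.6
eef_pos: [0.5381, 0.1967, 0.0928]
orientation: [-0.003, -0.004, 1.0, -0.001]
contact_force: [0.2, 0.5, 0.8]
gripper_width: 1.002
finger_force: 0.0
```

Call:
arm_command(
  motion=[
    [[0,0,0],0],
    [[0,0,0],0],
  ],
)

```text
time: 15.85
eef_pos: [0.5418, 0.1981, 0.0973]
orientation: [0.002, -0.004, 1.0, 0.0]
contact_force: [-0.1, 0.2, -0.3]
gripper_width: 1.0
finger_force: 0.0
```

Call:
arm_command(
  motion=[
    [[0,0,0],0],
    [[0,0,0],0],
    [[0,0,0],0],
    [[0,0,0],0],
    [[0,0,0],0],
    [[0,0,0],0],
    [[0,0,0],0],
    [[0,0,0],0],
    [[0,0,0],0],
    [[0,0,0],0],
  ],
  hand=-1,
  grip_force=80,
)

```text
time: 17.1
eef_pos: [0.5403, 0.1983, 0.0954]
orientation: [0.0, -0.004, 1.0, 0.0]
contact_force: [-1.2, 3.2, 1.3]
gripper_width: 0.125
finger_force: 78.7
```

Call:
arm_command(
  motion=[
    [[0,0,-0.2],0],
    [[0,0,-0.2],0],
    [[0,0,-0.2],0],
    [[0,0,-0.2],0],
    [[0,0,-0.2],0],
    [[0,0,-0.3],0],
    [[0,0,-0.3],0],
    [[0,0,-0.3],0],
    [[0,0,-0.3],0],
    [[0,0,-0.3],0],
  ],
)

```text
time: 18.35
eef_pos: [0.5403, 0.198, 0.1206]
orientation: [0.0, -0.004, 1.0, -0.0]
contact_force: [-0.6, -0.1, -7.0]
gripper_width: 0.124
finger_force: 78.0
```

```bash
python3 - <<'E'
from w import *
sd=save('side','side3.png')[:,:,::-1]
cv2.imwrite('pics/crop5.png',cv2.resize(sd[140:290,180:380],None,fx=4,fy=4,interpolation=cv2.INTER_CUBIC))
print(s['finger_force'],s['gripper_width'],s['moment'])
E
```

```text
18.35 [0.5403 0.198  0.1206] yaw -179.53 [ 0. -0. -1.] [-0.6 -0.1 -7. ]
77.95907378196716 0.1235366766433837 [-0.01420287  0.05316442 -0.03555525]
```

View pics/crop5.png

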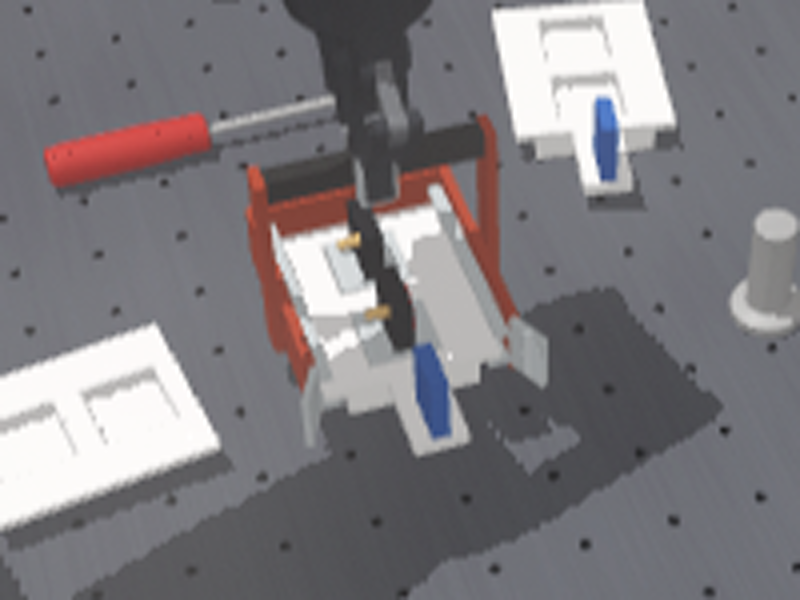

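The carrier is clear of the bench with the tray on its ledges (7 N ≈ full load), level, mirrors in place.

Call:
arm_command(
  motion=[
    [[0,0,-0.5],0],
    [[0,0,-0.8],0],
    [[0,0,-1],0],
    [[0,0,-1],0],
    [[0,0,-1],0],
    [[0,0,-1],0],
    [[0,0,-1],0],
    [[0,0,-0.7],0],
    [[0,0,-0.4],0],
    [[0,0,-0.2],0],
  ],
)

```text
time: 19.65
eef_pos: [0.5402, 0.198, 0.1964]
orientation: [-0.0, -0.004, 1.0, 0.0]
contact_force: [-0.7, 0.9, -6.8]
gripper_width: 0.121
finger_force: 78.1
```

Call:
arm_command(
  motion=[
    [[0,0,0],0],
    [[0,0,0],0],
    [[0,0,0],0],
    [[0,0,0],0],
    [[0,0,0],0],
    [[0,0,0],0],
    [[0,0,0],0],
    [[0,0,0],0],
  ],
)

```text
time: 20.65
eef_pos: [0.5403, 0.198, 0.1963]
orientation: [0.0, -0.004, 1.0, 0.0]
contact_force: [0.2, -0.2, -8.2]
gripper_width: 0.127
finger_force: 78.1
```

```bash
python3 - <<'E'
from w import *
sd=save('side','side4.png')[:,:,::-1]
cv2.imwrite('pics/crop6.png',cv2.resize(sd[100:290,180:400],None,fx=3,fy=3,interpolation=cv2.INTER_CUBIC))
print(s['finger_force'],s['qd'].round(3))
E
```

```text
20.65 [0.5403 0.198  0.1963] yaw -179.53 [ 0.  0. -1.] [ 0.2 -0.2 -8.2]
78.05287599563599 [-0.    -0.     0.     0.    -0.    -0.001]
```

View pics/crop6.png

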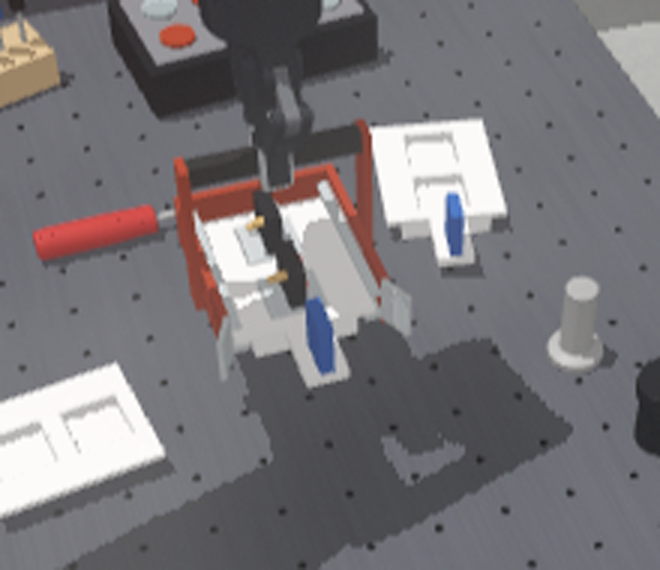

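The carrier is held level and steady, raised 10.1 cm, with the tray home and both mirrors in place.

```bash
python3 -c "
from bench import finish_job; print(finish_job())"
```

```text
the job is handed in; nothing more can be done
None
```

The job is handed in: the tray went home against the carrier's rear wall on the bench, and the carrier is now held level by its handle about 10 cm up with both mirrors in place, after about 21 s; sliding the tray home nudged the loose carrier about 2 mm.

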